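# Set a guide rod to the height plate

### The arm

A 6-joint arm with a two-finger parallel gripper is mounted at the origin on a cart in front of the work surface, level with it; the furniture and walls round the work are solid. World frame = base frame: x ahead of the robot, y to its left, z up, the work surface at z = 0. Lengths are in m, angles in rad, forces in N, time in s.
With the tool pointing down it reaches from about 0.425 to 0.95 m from the base axis. Payload 3.5 kg.
Tool frame: the origin (TCP) lies at the very end of the fingers, on their centre line; the grasp point (between the pads) lies 19 mm behind it; z points along the fingers, y is the line along which they close (so a half turn about z gives the same grasp; the last joint's range is limited). The gripper opens to 85 mm and grips with 20 to 120 N. Pads are 22 mm wide; open, the fingers measure 114 mm over their backs; the gripper's body (76 mm by 85 mm) begins 54 mm behind the grasp point. The pads swing forward as they close: fully open they stand 13 mm farther back than shut.
Start: joints at [1.086, 0.286, 1.577, -0, 1.279, -0.15], TCP at [0.222, 0.638, 0.231] pointing down, gripper open.
Joint ranges: [-2.77, 2.77], [-0.9, 2.22], [0.21, 2.48], [-1.53, 4.67], [0.24, 2.81], [-2.84, 2.84]. Speed limits (rad/s): [2.79, 2.79, 3.14, 3.14, 3.14, 3.14].

### API

Orientations are given as a unit quaternion [x, y, z, w].
In Python, from plant import ctrl gives the robot as it stands.
- The arm moves only by the tool carry_out, never from a script. Its argument "deltas" is one flat list of numbers, 6 for each row, row after row: the shift along the tool's x, y, z in m, then the turn, a rotation vector about the tool's x, y, z in rad. A call has 1 to 5 rows; each row is the pose to reach, as a shift and turn from the pose commanded when the call began, along the tool's axes at that moment; what a row does not reach only later rows make up. A row lasts 1/8 s, in which the tool goes at most 62.5 mm and 10.7 degrees, less where a joint would pass 70% of its speed; a pose out of reach is approached as far as the arm can. A call with a gripper value outside its range is refused whole. "grip" is the opening in per cent of the stroke, from 0 (shut) to 100 (fully open), set as the call begins (left out, the last holds). The fingers move at their own pace and stop on an object; "grip_force" is the grip in N (left out, the last holds). Time passes only in rows, so rows that repeat a pose let the fingers close. It gives the time, the measured TCP pose, the force, the opening and the grip force at its end, in the units of the state.
- ctrl.get_state(): the state, without advancing time (a new reading comes with each control period).
- ctrl.read_camera(name): name is "side" or "top" or "wrist"; returns (picture, depth): 400x640x3 uint8, red, green, blue; 400x640 float32, m along the optical axis (not along the pixel's ray), 0 where there is no reading.
- ctrl.camera_model(name): a dict with "intrinsics" (3x3 intrinsics, pixels), "k1" (the pictures are not rectified: a ray, as slopes to the right and down, at radius r is drawn at 1 + k1 r^2 times it, then the intrinsics apply), "extrinsics" (4x4, takes a point from world to camera coordinates); the wrist camera has in their place "hand_eye" (4x4, takes a point from camera to tool coordinates, whose origin is the TCP and whose axes are the flange's). Camera axes: x right, y down, z forward; pixel columns grow to the right and rows downward; lengths in m; the calibration is good to about 2 mm. A picture is of the moment at which its call begins: read the wrist's pose just before it. camera_model takes no time and is no camera call.
- ctrl.sign_off(): hands the job in; it is judged then, once.
Trained networks look in the newest picture that a camera, given by its name, has taken for a name from the list of things; names that differ only in an ending like _2 or _b are one class to them, and where a whole thing is asked for, a point or a joint stands for the part that bears it (a point fixed in the world has none). Each returns a list of dicts, best first, with "score" (0 to 1); they miss things now and then, are a little off and sometimes report something else, mostly with a low value. They report only what shows in the picture. A call takes as long as a camera call.
- ctrl.find_in(camera, query): "uv" ([column, row] in pixels, amid what is visible of it).
The state is a dict: "time": time; "qpos": joint angles; "dq": joint speeds; "joint_efforts": joint torques, N m; "eef_pos": TCP position; "tcp_rot": TCP orientation; "contact_force": force on the tool from outside, world axes, zero at the start; "wrist_torque": the same for the moment, N m; "opening": opening from 0.0 (shut) to 1.0 (fully open); "finger_force": force on a finger pad.
Only numpy, scipy, OpenCV 4.12 (cv2) and the standard library are available. Lean on these libraries where they do the work, as an engineer would, in place of code of your own. Each camera call takes 0.05 s, during which the arm holds its last target. There are 200 camera calls.

### The job

Take the taller of the two aluminium height plates out of the wooden rack and stand it upright on edge, fully down, in the empty slot of the grey bore block, then let go of it. Then pull the steel rod straight up, only part of the way out of its bore and without straining it sideways, until the underside of its collar is level with the plate's top edge, and finish while still gripping it steadily there. Leave the shorter plate standing in the rack and do not disturb the oilstone, tape roll and black cap.

Things in the scene. Friction and masses are not known exactly. Their poses are not given: they have to be found in the camera images.
- bore_block: Fixed grey painted block. Origin at the centre of its underside on the table, z up, x across, y along. Base 80 (x) by 165 (y) by 20 mm high; a bored tower 60 x 60 mm, top face 80 mm above the table, stands at y = +42.5 mm; a low slotted seat 50 (x) by 76 (y) mm, top 44 mm above the table, at y = -37.5 mm.
- bore_mouth (a point): Centre of the bore's mouth in the tower's top face, 80 mm above the table. The bore is vertical, 19 mm across, 56 mm deep.
- slot_floor (a point): Centre of the floor of the seat's empty slot, 20 mm above the table. The slot is 13 mm wide (block x), 56 mm long (block y), 24 mm deep, open at the top only.
- rod_collar (a point): Centre of the underside of the rod's collar. Loose steel rod, 0.15 to 0.31 kg: shank 18 mm across and 56 mm long below this point, collar 32 mm across and 6 mm thick, then a round grip 22 mm across and 45 mm high on top. At the start the shank is all the way in the bore and the collar rests on the tower's top face. z points up along the rod. With the taller plate in the slot, its top edge is 35 mm above the tower's top face, so the rod has to come up 35 mm.
- rod_grip (a point): Centre of the rod's round grip, 24 mm above the collar's top face and 30 mm above rod_collar; may be gripped from any side.
- rack: Fixed wooden rack 56 (x) by 160 (y) mm, 34 mm high. Origin at the centre of its underside, z up. Two slots like the block's (13 x 56 mm, 24 mm deep, floor 10 mm above the table) lie in line at y = -40 and +40 mm; each holds one plate, which one is where varies.
- plate_tall_center (a point): Centre of the taller aluminium plate, 10 mm thick (x) by 50 mm wide (y) by 95 mm high (z), loose, about 0.12 kg, standing on edge in one of the rack's slots. Its top edge is 47.5 mm above this point.
- plate_short_center (a point): Centre of the shorter aluminium plate, 10 x 50 x 75 mm high, standing on edge in the rack's other slot; not to be used.
- oilstone: Grey sharpening stone 50 x 150 x 24 mm lying on the table, to be left alone. Origin at the centre of its underside.
- tape_roll: Black roll of tape 61 mm across, 18 mm high, to be left alone. Origin at the centre of its underside.
- black_cap: Black domed cap 68 mm across, 37 mm high, to be left alone. Origin at the centre of its underside.

How it is judged:
On the way:
1. the taller plate stands fully down and upright in the block's slot, let go, with the rod still fully home (horizontal distance between plate_tall_center and slot_floor below 0.007 m and z of plate_tall_center in the frame of bore_block below 0.0715 m and angle between plate_tall_center's own z axis and vertical below 0.13 rad and contact force between the fingers and plate_tall below 0.3 N and z of rod_collar in the frame of bore_block below 0.084 m), for 0.2 s.
At the end, for the whole second after the job is handed in: Tall plate in the slot: within 7 mm, 4 mm of fully down, under 0.13 rad tilt, let go. Rod gripped, still, in line with the bore (4 mm, 0.06 rad), collar underside within 6 mm of the plate's top, under 15 N on the block, none on the plate. Short plate within 15 mm in the rack (horizontal distance between plate_tall_center and slot_floor below 0.007 m and z of plate_tall_center in the frame of bore_block below 0.0715 m and angle between plate_tall_center's own z axis and vertical below 0.13 rad and contact force between each of the fingers, rod and plate_tall below 0.3 N and z of rod_collar in the frame of bore_block between 0.109 and 0.121 m and horizontal distance between rod_collar and bore_mouth below 0.004 m and angle between the z axis of rod_collar and the z axis of bore_block, either way round below 0.06 rad and contact force between the fingers and rod above 1 N and contact force between rod and bore_block below 15 N and linear speed of rod below 0.01 m/s and distance of plate_short_center from where it was at the start of the episode below 0.015 m and angle between plate_short_center's own z axis and vertical below 0.15 rad); the arm keeps its last pose, push and grip.
It fails at once if the rod comes right out of its bore (z of rod_collar in the frame of bore_block above 0.136 m).
It fails at once if the rod is forced against its bore (over 60 N) (contact force between rod and bore_block above 60 N).
It fails at once if the shorter plate is taken out of the rack (distance of plate_short_center from where it was at the start of the episode above 0.03 m).
It fails at once if the oilstone, tape roll or black cap is moved more than 20 mm (distance of any of oilstone, tape_roll, black_cap from where it was at the start of the episode above 0.02 m).
It also fails if it takes over 59 s, if anything falls off the work surface, if the arm or the gripper's body presses on something with over 40 N, if the wrist force passes 120 N, or if a joint passes its speed limit or range.

## Working session

There is one attempt and no reset: what is moved stays moved. The work goes in short steps, Python scripts to look and compute and a tool call to move; the robot and the scene stay as the last step left them, time stands still between calls to the robot, and variables do not carry over. Pictures are saved under pics/ and viewed, at most 10 in all, crops included, and the job is handed in when it is done.

Besides the shell and the picture viewer there is one more tool, called after "Request:" as name(argument=value, ...) on one line, values as JSON. carry_out: Moves the arm, as the interface text tells. Its arguments: {"type":"object","properties":{"deltas":{"type":"array"},"grip":{"type":"number"},"grip_force":{"type":"number"}},"required":["deltas"]}

```bash
mkdir -p pics
cat > h.py <<'E'
import numpy as np, cv2
from scipy.spatial.transform import Rotation as R
from plant import ctrl
def T_wc(name, st=None):
    m=ctrl.camera_model(name)
    if 'extrinsics' in m: return np.linalg.inv(np.array(m['extrinsics'])),m
    st=st or ctrl.get_state()
    T=np.eye(4);T[:3,:3]=R.from_quat(st['tcp_rot']).as_matrix();T[:3,3]=st['eef_pos']
    return T@np.array(m['hand_eye']),m
def cloud(name,depth,st=None):
    T,m=T_wc(name,st);K=np.array(m['intrinsics']);k=m['k1']
    v,u=np.mgrid[:depth.shape[0],:depth.shape[1]]
    xd=(u-K[0,2])/K[0,0];yd=(v-K[1,2])/K[1,1]
    x,y=xd.copy(),yd.copy()
    for _ in range(8):
        f=1+k*(x*x+y*y);x=xd/f;y=yd/f
    P=np.stack([x*depth,y*depth,depth],-1)@T[:3,:3].T+T[:3,3]
    P[depth<=0]=np.nan
    return P
def snap(name,fn=None):
    st=ctrl.get_state();im,d=ctrl.read_camera(name)
    if fn: cv2.imwrite('pics/'+fn,cv2.cvtColor(im,cv2.COLOR_RGB2BGR))
    return im,d,cloud(name,d,st)
E
python3 - <<'E'
from h import *
np.set_printoptions(precision=4,suppress=True)
s=ctrl.get_state();print(s)
out={}
for c in ['top','side']:
    im,d,P=snap(c,c+'0.png');np.save(c+'P.npy',P);np.save(c+'I.npy',im)
    print(c,T_wc(c)[0][:3,3],ctrl.camera_model(c)['k1'])
    for q in ['bore_block','rod_grip','rack','plate_tall_center','plate_short_center','oilstone','tape_roll','black_cap']:
        r=ctrl.find_in(c,q)
        for e in r[:2]:
            u,v=map(int,np.round(e['uv']));print(q,round(e['score'],2),u,v,P[min(v,399),min(u,639)])
E
```

```text
{'time': 0.0, 'qpos': array([ 1.086 ,  0.2872,  1.5782,  0.    ,  1.2786, -0.15  ]), 'dq': array([-0.0005, -0.0008,  0.0022, -0.0006, -0.0002,  0.0001]), 'joint_efforts': array([  0.0027, -40.5976, -29.2626,   0.    ,   0.0057,   0.    ]), 'eef_pos': array([0.2214, 0.6369, 0.2299]), 'tcp_rot': array([ 0.1666,  0.986 , -0.0011, -0.0004]), 'contact_force': array([ 0.119 , -1.1494,  0.3505]), 'wrist_torque': array([0.0234, 0.037 , 0.0139]), 'finger_force': 0.0, 'opening': 0.9969056231311207}
top [0.5039 0.0188 1.0205] -0.02929307821344109
bore_block 0.57 345 227 [ 0.5043 -0.0505  0.0189]
rack 0.81 235 211 [0.5454 0.2398 0.0341]
plate_tall_center 0.63 245 219 [0.523  0.1991 0.1056]
plate_tall_center 0.51 237 211 [0.5454 0.2345 0.0345]
oilstone 0.88 279 148 [0.7156 0.127  0.0249]
tape_roll 0.76 294 272 [0.3836 0.0855 0.003 ]
black_cap 0.73 443 257 [ 0.4267 -0.3044  0.04  ]
black_cap 0.35 342 226 [ 0.5068 -0.0408  0.0458]
side [1.5452 0.1757 0.7301] -0.08608998037442737
bore_block 0.72 311 215 [ 0.4983 -0.0301  0.0162]
rod_grip 0.67 325 185 [0.5007 0.0078 0.1136]
rod_grip 0.48 352 201 [ 0.384   0.0671 -0.0006]
rack 0.6 360 273 [0.7173 0.1225 0.0215]
rack 0.57 416 236 [0.5681 0.2449 0.0305]
plate_tall_center 0.7 398 216 [0.5296 0.1973 0.0588]
plate_short_center 0.68 434 222 [0.5589 0.2839 0.0703]
oilstone 0.79 358 273 [0.7236 0.1185 0.0263]
tape_roll 0.86 356 201 [ 0.3777  0.078  -0.0033]
tape_roll 0.37 310 216 [ 0.509  -0.0307  0.02  ]
black_cap 0.62 216 195 [ 0.4505 -0.3133  0.0216]
```

```bash
ls pics
```

```text
side0.png
top0.png
```

Run:
```python
import cv2,numpy as np
t=cv2.imread('pics/top0.png')[120:300,200:470];s=cv2.imread('pics/side0.png')[150:310,190:480]
t=cv2.resize(t,None,fx=2,fy=2);s=cv2.resize(s,(540,298))
cv2.imwrite('pics/c0.png',np.vstack([t[:298],s]) if t.shape[1]==540 and False else np.vstack([t[:298],s]))
from h import *
np.set_printoptions(precision=4,suppress=True)
for c in ['top','side']:
    P=np.load(c+'P.npy')
    Q=P[(P[...,0]>.3)&(P[...,0]<.8)&(P[...,1]>-.2)&(P[...,1]<.4)]
    for lo,hi in [(.025,.040),(.040,.049),(.06,.076),(.076,.089),(.08,.092),(.098,.112),(.125,.138)]:
        A=Q[(Q[:,2]>lo)&(Q[:,2]<hi)]
        for nm,(y0,y1,x0,x1) in dict(block=(-.15,.1,.42,.62),rack=(.14,.36,.45,.65)).items():
            B=A[(A[:,1]>y0)&(A[:,1]<y1)&(A[:,0]>x0)&(A[:,0]<x1)][:,:2]
            if len(B)>8:
                r=cv2.minAreaRect(B.astype(np.float32));print(c,lo,hi,nm,len(B),B.mean(0),r)
```

```text
top 0.025 0.04 block 39 [ 0.5062 -0.0611] ((0.5002639889717102, -0.03645487129688263), (0.07232104241847992, 0.15310195088386536), 13.845223426818848)
top 0.025 0.04 rack 920 [0.5379 0.2367] ((0.5525552034378052, 0.2624779939651489), (0.22120483219623566, 0.08187207579612732), 59.1231803894043)
top 0.04 0.049 block 450 [ 0.5074 -0.0732] ((0.5075209736824036, -0.0733315646648407), (0.049751266837120056, 0.07578486204147339), 14.140667915344238)
top 0.04 0.049 rack 15 [0.5454 0.238 ] ((0.5643532276153564, 0.26603808999061584), (0.20132029056549072, 0.03546211123466492), 52.5469856262207)
top 0.06 0.076 rack 21 [0.5393 0.2327] ((0.5375940799713135, 0.23570574820041656), (0.12469764053821564, 0.00952337309718132), 71.82856750488281)
top 0.076 0.089 block 500 [0.4885 0.0044] ((0.48842737078666687, 0.004470229148864746), (0.05923127382993698, 0.060012418776750565), 14.219416618347168)
top 0.076 0.089 rack 90 [0.5483 0.2691] ((0.5381051301956177, 0.23818087577819824), (0.1300736516714096, 0.009765084832906723), 71.93122100830078)
top 0.08 0.092 block 348 [0.4884 0.005 ] ((0.4884921312332153
[... 1784 characters left out ...]
4182081222534, 0.00551290437579155), (0.05876828357577324, 0.056624747812747955), 14.604754447937012)
side 0.08 0.092 rack 157 [0.5438 0.2364] ((0.5431621670722961, 0.23833569884300232), (0.13090792298316956, 0.013756128028035164), 73.8873519897461)
side 0.098 0.112 block 41 [0.4999 0.0056] ((0.4996517300605774, 0.005050881765782833), (0.011449984274804592, 0.02051556296646595), 8.968049049377441)
side 0.098 0.112 rack 86 [0.5314 0.2   ] ((0.5302637219429016, 0.1999824345111847), (0.05093146860599518, 0.015416967682540417), 71.96515655517578)
side 0.125 0.138 block 43 [0.4951 0.0044] ((0.49230656027793884, 0.003126933239400387), (0.022254155948758125, 0.019216006621718407), 41.5501708984375)
```

View pics/c0.png

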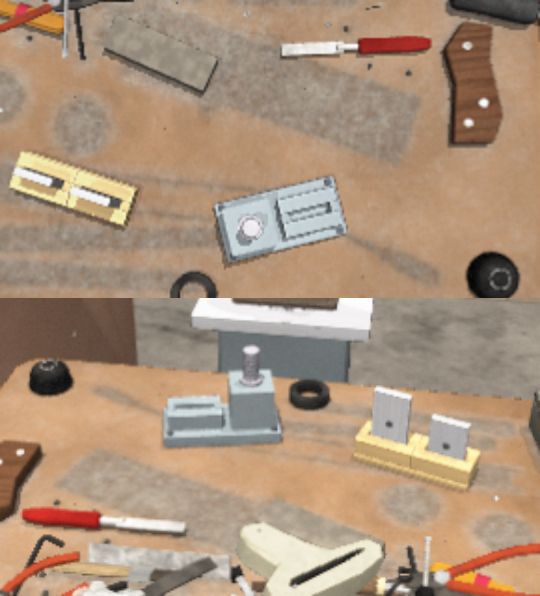

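The crop shows the wooden rack with two plates at the left. The taller plate is nearer the block, at top-view (245,219). The block's rod tower is at about (325,233) and the slotted seat at about (353,224). The heights and sizes match the task text.

```bash
cat >> h.py <<'E'
def plan(x,y,z,yaw_deg):
    """tool-frame shift+turn from measured pose to TCP (x,y,z), pointing down, tool y at yaw"""
    s=ctrl.get_state();M=R.from_quat(s['tcp_rot'])
    a=np.radians(yaw_deg);ty=np.array([np.cos(a),np.sin(a),0]);tz=np.array([0,0,-1.]);tx=np.cross(ty,tz)
    G=R.from_matrix(np.stack([tx,ty,tz],1))
    print('t',s['time'],'pos',np.round(s['eef_pos'],4),'d',np.round(M.inv().apply(np.array([x,y,z])-s['eef_pos']),4),'rot',np.round((M.inv()*G).as_rotvec(),4),'F',np.round(s['contact_force'],1),'open',round(s['opening'],3))
E
python3 -c "
from h import *
plan(.5257,.2001,.20,-18.1)"
```

```text
t 0.9 pos [0.2217 0.6375 0.2313] d [-0.4308 -0.3132  0.0313] rot [ 0.     -0.      1.5519] F [ 0.3 -0.1  0.4] open 1.003
```

Request:
carry_out(deltas=[-0.043,-0.031,0.003,0,0,0.155,-0.086,-0.063,0.006,0,0,0.31,-0.129,-0.094,0.009,0,0,0.465,-0.172,-0.125,0.012,0,0,0.62,-0.215,-0.157,0.015,0,0,0.775])

```text
time: 1.52
eef_pos: [0.3741, 0.4172, 0.2165]
tcp_rot: [0.529, 0.849, 0.0, 0.0]
contact_force: [-0.4, -0.5, 0.2]
opening: 1.001
finger_force: 0.0
```

```bash
python3 -c "
from h import *
plan(.5257,.2001,.20,-18.1)"
```

```text
t 1.525 pos [0.3741 0.4172 0.2165] d [-0.2617  0.0405  0.0165] rot [ 7.000e-04 -4.000e-04  7.721e-01] F [-0.4 -0.5  0.2] open 1.001
```

Request:
carry_out(deltas=[-0.052,0.008,0.003,0,0,0.155,-0.104,0.016,0.006,0,0,0.31,-0.157,0.024,0.01,0,0,0.465,-0.21,0.032,0.013,0,0,0.62,-0.262,0.0405,0.0165,0,0,0.772])

```text
time: 2.15
eef_pos: [0.527, 0.2004, 0.2001]
tcp_rot: [0.81, 0.587, 0.0, 0.0]
contact_force: [-0.3, 0.7, 0.1]
opening: 1.0
finger_force: 0.0
```

Run:
```python
from h import *
np.set_printoptions(precision=4,suppress=True)
plan(.5257,.2001,.20,-18.1)
im,d,P=snap('wrist','w1.png')
plan(.5257,.2001,.20,-18.1)
for n,lo,hi in [('tall',.098,.112),('short',.078,.09)]:
    B=P[(P[...,2]>lo)&(P[...,2]<hi)&(P[...,0]>.45)&(P[...,0]<.62)&(P[...,1]>.15)&(P[...,1]<.33)]
    if len(B)>20: print(n,len(B),np.median(B[:,2]),B.mean(0),cv2.minAreaRect(B[:,:2].astype(np.float32)))
```

```text
t 2.15 pos [0.527  0.2004 0.2001] d [-0.0007 -0.0011  0.0001] rot [ 0.0008 -0.0005 -0.0003] F [-0.3  0.7  0.1] open 1.0
t 2.2 pos [0.5302 0.1957 0.1997] d [ 0.0028 -0.0057 -0.0003] rot [ 0.0041  0.0025 -0.0077] F [ 2.9 -2.1  1. ] open 1.006
tall 945 0.1053380674956314 [0.5265 0.2011 0.1053] ((0.526226818561554, 0.19985097646713257), (0.05061446502804756, 0.009730464778840542), 71.75325012207031)
short 1044 0.08514961563273046 [0.5505 0.2746 0.0852] ((0.5460990071296692, 0.26113322377204895), (0.0811750739812851, 0.009949283674359322), 71.86663818359375)
```

View pics/w1.png

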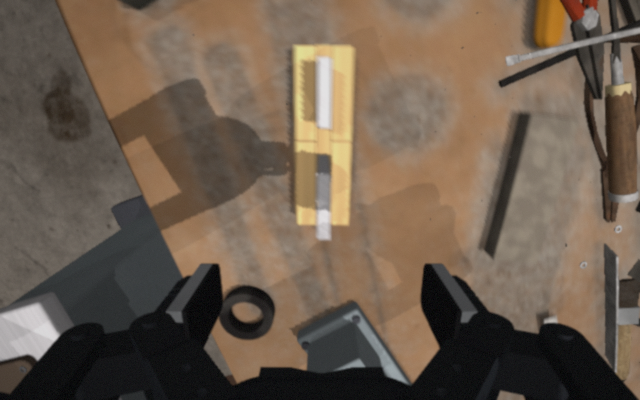

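The wrist view shows the tall plate at (323,195), centred between the fingers, and it matches the top camera to 1 mm. I'll descend next.

```bash
python3 -c "
from h import *
plan(.526,.200,.06,-18.1)"
```

```text
t 2.2 pos [0.5302 0.1957 0.1997] d [ 0.0031 -0.0059  0.1397] rot [ 0.0041  0.0025 -0.0077] F [ 2.9 -2.1  1. ] open 1.006
```

Request:
carry_out(deltas=[0,0,0.02,0,0,0,0,0,0.05,0,0,0,0,0,0.07,0,0,0,0,0,0.07,0,0,0,0,0,0.07,0,0,0])

```text
time: 2.82
eef_pos: [0.5263, 0.2027, 0.1305]
tcp_rot: [0.808, 0.59, 0.001, 0.0]
contact_force: [-0.0, 0.1, 0.7]
opening: 1.002
finger_force: 0.0
```

```bash
python3 -c "
from h import *
plan(.526,.200,.06,-18.1)"
```

```text
t 2.825 pos [0.5263 0.2027 0.1305] d [-0.0027  0.0004  0.0705] rot [ 0.001  -0.0006  0.006 ] F [-0.   0.1  0.7] open 1.002
```

Request:
carry_out(deltas=[-0.002,0,0.03,0,0,0.005,-0.0025,0,0.055,0,0,0.006,-0.0025,0,0.07,0,0,0.006,-0.0025,0,0.07,0,0,0.006,-0.0025,0,0.07,0,0,0.006])

```text
time: 3.45
eef_pos: [0.5264, 0.1999, 0.0612]
tcp_rot: [0.81, 0.587, 0.001, 0.001]
contact_force: [-0.5, -0.4, 0.2]
opening: 1.001
finger_force: 0.0
```

```bash
python3 -c "
from h import *
plan(.526,.200,.06,-18.1)"
```

```text
t 3.45 pos [0.5264 0.1999 0.0612] d [ 0.     -0.0004  0.0012] rot [ 0.0021 -0.0012 -0.0009] F [-0.5 -0.4  0.2] open 1.001
```

Request:
carry_out(deltas=[0,0,0,0,0,0,0,0,0,0,0,0,0,0,0,0,0,0,0,0,0,0,0,0,0,0,0,0,0,0], grip=0, grip_force=40)

```text
time: 4.08
eef_pos: [0.5253, 0.1996, 0.0599]
tcp_rot: [0.81, 0.587, -0.0, -0.0]
contact_force: [-1.1, -0.3, -0.3]
opening: 0.111
finger_force: 44.4
```

```bash
python3 -c "
from h import *
plan(.526,.200,.06,-18.1)
print(ctrl.get_state()['finger_force'])"
```

```text
t 4.075 pos [0.5253 0.1996 0.0599] d [ 0.0006  0.0005 -0.0001] rot [-0.0001  0.     -0.0011] F [-1.1 -0.3 -0.3] open 0.111
44.44975018501282
```

Request:
carry_out(deltas=[0,0,-0.025,0,0,0,0,0,-0.06,0,0,0,0,0,-0.1,0,0,0,0,0,-0.14,0,0,0,0,0,-0.165,0,0,0])

```text
time: 4.7
eef_pos: [0.5257, 0.1997, 0.2269]
tcp_rot: [0.81, 0.587, 0.001, 0.0]
contact_force: [0.2, 0.6, -1.9]
opening: 0.114
finger_force: 44.2
```

```bash
python3 -c "
from h import *
plan(.5075,-.0733,.225,14.1)
print(ctrl.get_state()['finger_force'])"
```

```text
t 4.7 pos [0.5257 0.1997 0.2269] d [-0.265   0.0678  0.0018] rot [ 2.20e-03 -5.00e-04 -5.63e-01] F [ 0.2  0.6 -1.9] open 0.114
44.22240078449249
```

Request:
carry_out(deltas=[-0.03,0.008,0,0,0,-0.06,-0.075,0.019,0,0,0,-0.16,-0.125,0.032,0,0,0,-0.265,-0.175,0.045,0,0,0,-0.37,-0.22,0.056,0,0,0,-0.47])

```text
time: 5.32
eef_pos: [0.5093, -0.0285, 0.2244]
tcp_rot: [0.65, 0.76, -0.0, -0.0]
contact_force: [0.1, 0.2, -1.3]
opening: 0.111
finger_force: 44.1
```

Request:
carry_out(deltas=[-0.025,-0.008,0,0,0,-0.06,-0.042,-0.012,0,0,0,-0.093,-0.046,-0.013,0,0,0,-0.093,-0.046,-0.013,0,0,0,-0.093,-0.046,-0.013,0,0,0,-0.093])

```text
time: 5.95
eef_pos: [0.5041, -0.0736, 0.2247]
tcp_rot: [0.615, 0.789, 0.0, -0.0]
contact_force: [-0.1, 0.1, -0.5]
opening: 0.108
finger_force: 44.1
```

Run:
```python
from h import *
np.set_printoptions(precision=4,suppress=True)
plan(.5075,-.0733,.12,14.1)
im,d,P=snap('wrist','w2.png')
plan(.5075,-.0733,.12,14.1)
np.save('w2P.npy',P)
for n,lo,hi in [('seat',.040,.048),('tower',.077,.084)]:
    B=P[(P[...,2]>lo)&(P[...,2]<hi)&(P[...,0]>.42)&(P[...,0]<.6)&(P[...,1]>-.15)&(P[...,1]<.1)]
    if len(B)>20: print(n,len(B),np.median(B[:,2]),B.mean(0),cv2.minAreaRect(B[:,:2].astype(np.float32)))
im,d,P=snap('side','s2.png')
c=im[110:270,250:430]; 
w=cv2.imread('pics/w2.png'); c=cv2.resize(cv2.cvtColor(c,cv2.COLOR_RGB2BGR),(450,400))
cv2.imwrite('pics/c2.png',cv2.resize(np.hstack([w,c]),(800,294)))
```

```text
t 5.95 pos [ 0.5041 -0.0736  0.2247] d [-0.0006  0.0034  0.1047] rot [-0.0002 -0.0004  0.0006] F [-0.1  0.1 -0.5] open 0.108
t 6.0 pos [ 0.5041 -0.0736  0.2247] d [-0.0006  0.0034  0.1047] rot [-0.0001 -0.0003  0.0009] F [-0.  -0.5 -0.9] open 0.117
seat 2855 0.04433878621122628 [ 0.5077 -0.0677  0.0443] ((0.5081316828727722, -0.07314249873161316), (0.050210777670145035, 0.07561022788286209), 13.988795280456543)
tower 4510 0.0802551120588876 [0.4883 0.005  0.0802] ((0.48885369300842285, 0.004252858459949493), (0.06037284433841705, 0.05982852354645729), 14.337716102600098)
```

View pics/c2.png

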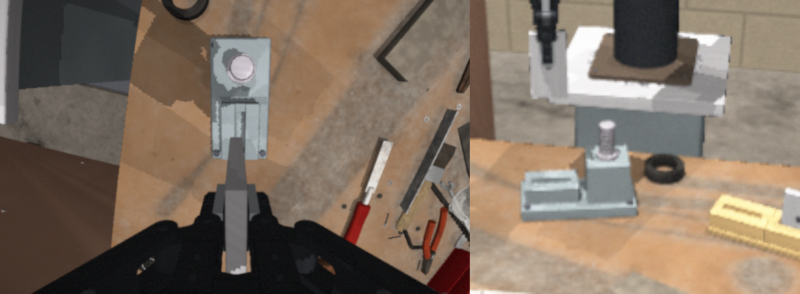

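The wrist view shows the plate held centrally at about (237,200), in line with the slot at (243,120). The seat centre from close up is (0.508, -0.073). I'll check the held plate's offset and tilt in the tool frame.

Run:
```python
from h import *
np.set_printoptions(precision=4,suppress=True)
P=np.load('w2P.npy');s=ctrl.get_state()
Q=(P-s['eef_pos'])@R.from_quat(s['tcp_rot']).as_matrix()
for z0,z1 in [(0.003,.015),(.015,.03),(.03,.045),(.045,.06)]:
    m=(Q[...,2]>z0)&(Q[...,2]<z1)&(abs(Q[...,1])<.02)&(abs(Q[...,0])<.06)
    B=Q[m]; 
    if len(B)>5: print(z0,len(B),np.percentile(B[:,1],[2,50,98]),np.percentile(B[:,0],[2,50,98]),B[:,2].max())
plan(.508,-.0732,.12,14.1)
```

```text
0.003 164 [-0.0057 -0.0008  0.0038] [0.0257 0.0265 0.0268] 0.014861970376040168
0.015 158 [-0.0057 -0.001   0.0037] [0.0258 0.0264 0.0268] 0.02931422386113239
0.03 131 [-0.0056 -0.0008  0.0036] [0.0257 0.0264 0.0267] 0.04489679223702913
0.045 30 [-0.0056 -0.0008  0.0038] [0.0257 0.0263 0.0266] 0.049966605579391594
t 6.05 pos [ 0.5041 -0.0736  0.2247] d [-0.0006  0.0039  0.1047] rot [-0.0001 -0.0002  0.0009] F [ 0.4  1.1 -0.5] open 0.11
```

Request:
carry_out(deltas=[-0.0017,0.0046,0.02,0,0,0,-0.0017,0.0046,0.06,0,0,0,-0.0017,0.0046,0.1,0,0,0,-0.0017,0.0046,0.115,0,0,0,-0.0017,0.0046,0.115,0,0,0])

```text
time: 6.68
eef_pos: [0.5086, -0.0745, 0.1092]
tcp_rot: [0.615, 0.789, -0.0, -0.001]
contact_force: [0.4, -0.0, -1.1]
opening: 0.11
finger_force: 44.0
```

```bash
cat > chk.py <<'E'
from h import *
import sys
np.set_printoptions(precision=4,suppress=True)
im,d,P=snap('wrist',sys.argv[1]);s=ctrl.get_state();print(s['time'],s['eef_pos'],s['contact_force'])
Q=(P-s['eef_pos'])@R.from_quat(s['tcp_rot']).as_matrix()
m=(Q[...,2]>.003)&(Q[...,2]<.045)&(abs(Q[...,1])<.02)&(abs(Q[...,0])<.04)&(P[...,2]>.05)
B=Q[m]
if len(B)>5: print('plate y',np.percentile(B[:,1],[2,50,98]),'x',np.percentile(B[:,0],[2,50,98]))
z=P[...,2]
T=Q[(abs(z-.080)<.003)&(abs(Q[...,1])<.06)&(abs(Q[...,0])<.14)][:,:2]
print('tower',cv2.minAreaRect(T.astype(np.float32)) if len(T)>20 else len(T))
# slot: seat-top points near the slot on both sides
S=Q[(abs(z-.044)<.003)&(abs(Q[...,1])<.03)&(abs(Q[...,0])<.05)][:,:2]
if len(S)>20:
    print('seat',len(S),cv2.minAreaRect(S.astype(np.float32)))
    for x0 in np.arange(.0,.03,.006):
        c=np.sort(S[(S[:,0]>x0)&(S[:,0]<x0+.006),1])
        if len(c)>8: g=np.diff(c);i=g.argmax();print(round(x0,3),'gap',c[i],c[i+1],'edges',c[0],c[-1])
E
python3 chk.py w3.png
```

```text
6.725 [ 0.5096 -0.0749  0.1107] [ 0.7098 -0.0508 -0.1037]
plate y [-0.0067 -0.0018  0.0028] x [0.0264 0.0271 0.0275]
tower ((0.06927335262298584, -0.0009521897882223129), (0.08612429350614548, 0.06058335676789284), 0.27187055349349976)
seat 5637 ((0.006149638444185257, -0.0010102801024913788), (0.06843811273574829, 0.05035988613963127), 0.16622993350028992)
0.0 gap -0.009404892258997407 0.005846152876942972 edges -0.02555095582943545 0.024154279415820146
0.006 gap -0.00872528444222655 0.005773831696977756 edges -0.026052662043358297 0.023747036937734507
0.012 gap -0.00806126660506094 0.005742168526871073 edges -0.02589491300214491 0.02409283583112198
0.018 gap -0.007433521831204552 0.0056478740804775125 edges -0.025715730452590624 0.024045592805138835
0.024 gap -0.007430453782047061 0.005602926471554509 edges -0.026123232602212484 0.023724389570740946
```

View pics/w3.png

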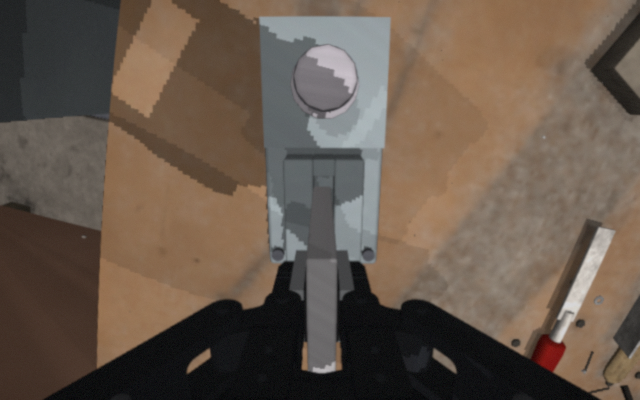

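The view shows the plate edge at (322,230), just over the slot (slot end near (322,180)). The arm was still settling, so I'll re-check now that it's still.

```bash
python3 chk.py w4.png; sed -i "s/^im,d,P=snap.*s=ctrl.get_state()/s=ctrl.get_state();im,d,P=snap('wrist',sys.argv[1])/" chk.py; python3 chk.py w5.png
```

```text
6.775 [ 0.5102 -0.0752  0.1115] [ 0.4558 -0.0471 -1.4051]
plate y [-0.0062 -0.0013  0.0033] x [0.0262 0.0269 0.0272]
tower ((0.06948166340589523, -0.0015451796352863312), (0.08679374307394028, 0.060627687722444534), 0.2278909832239151)
seat 5715 ((0.005981769412755966, -0.0015864837914705276), (0.06951937079429626, 0.050311580300331116), 0.18331152200698853)
0.0 gap -0.008939672842939629 0.005760186618969868 edges -0.026652045541019284 0.02339265068675027
0.006 gap -0.008267091598971429 0.005113345307431918 edges -0.02639461353252499 0.023270505883368174
0.012 gap -0.008253012209117538 0.005020954357807849 edges -0.02607491153438236 0.023425586606157168
0.018 gap -0.008199517720576782 0.004959881270360748 edges -0.026691304527810492 0.023467660501968704
0.024 gap -0.008157596060171609 0.004920500044906771 edges -0.02648730332795345 0.023348084981305625
6.775 [ 0.5102 -0.0752  0.1115] [ 0.4558 -0.0471 -1.4051]
plate y [-0.0057 -0.0008  0.0038] x [0.0257 0.0264 0.0268]
tower ((0.06923362612724304, -0.0015332624316215515), (0.0874033197760582, 0.06052808836102486), 0.1638781875371933)
seat 5721 ((0.005281969904899597, -0.0016336403787136078), (0.07086792588233948, 0.05032099783420563), 0.23306265473365784)
0.0 gap -0.00838417559511099 0.006389022665415591 edges -0.026726092497603077 0.02340493171812985
0.006 gap -0.008327395688298407 0.0056783313627295495 edges -0.02648844705529057 0.02325699040745785
0.012 gap -0.00829248469962854 0.005026555735033306 edges -0.02622541085235731 0.02298931773962477
0.018 gap -0.008215390733537479 0.004955553167932107 edges -0.02673077643800344 0.023582154987012847
0.024 gap -0.008186010302162058 0.004917819024372568 edges -0.02656119829287353 0.02317758044836863
```

Request:
carry_out(deltas=[0,0,0.005,0,0,0,0,0,0.01,0,0,0,0,0,0.01,0,0,0,0,0,0.01,0,0,0,0,0,0.01,0,0,0])

```text
time: 7.45
eef_pos: [0.509, -0.0749, 0.0999]
tcp_rot: [0.615, 0.789, 0.0, 0.0]
contact_force: [-0.5, -0.2, -1.4]
opening: 0.115
finger_force: 44.0
```

```bash
python3 chk.py w6.png; python3 chk.py w7.png
```

```text
7.45 [ 0.509  -0.0749  0.0999] [-0.5396 -0.1535 -1.366 ]
plate y [-0.0057 -0.0008  0.0038] x [0.0258 0.0264 0.0268]
tower ((0.0692148357629776, -0.0003645680844783783), (0.086317278444767, 0.060664333403110504), 0.1159088984131813)
seat 5885 ((0.007931163534522057, -0.0003928672522306442), (0.06445971876382828, 0.05027341470122337), 0.2701970338821411)
0.0 gap -0.008004818218581431 0.006103171045194793 edges -0.025443412150955854 0.02468133782882511
0.006 gap -0.007929711888416666 0.006015070903974031 edges -0.025212476004872662 0.024458689652880766
0.012 gap -0.007293095129372474 0.006065058236348817 edges -0.024889792350547887 0.024789467666336683
0.018 gap -0.007254229016859094 0.006458111598992244 edges -0.02546442037868654 0.02471620276959808
0.024 gap -0.007210001966524217 0.006389749099709414 edges -0.025236492154855093 0.024383324888636277
7.5 [ 0.509  -0.0749  0.0999] [ 0.064   0.4687 -0.9637]
plate y [-0.0057 -0.0008  0.0038] x [0.0258 0.0264 0.0268]
tower ((0.06915216892957687, -0.0003055855631828308), (0.08633124083280563, 0.06068839505314827), 0.03503047674894333)
seat 5879 ((0.008031679317355156, -0.00032433122396469116), (0.06424593925476074, 0.050274766981601715), 0.12762533128261566)
0.0 gap -0.007987335843717639 0.006110187975446776 edges -0.025423102509604185 0.02479826074754347
0.006 gap -0.007349921520947561 0.006029846604623399 edges -0.025266787194648265 0.024442971740187575
0.012 gap -0.007297293269095519 0.006023757654115557 edges -0.024917810044115876 0.024652558797844844
0.018 gap -0.007260111132975298 0.006437187721518224 edges -0.02543741907848757 0.024678292197956805
0.024 gap -0.007198648474057223 0.006367215121578424 edges -0.025339655898344828 0.024401603395197955
```

Request:
carry_out(deltas=[0.0007,0.0005,0,0,0,0,0.0007,0.0005,0.006,0,0,0,0.0007,0.0005,0.012,0,0,0,0.0007,0.0005,0.018,0,0,0,0.0007,0.0005,0.018,0,0,0])

```text
time: 8.18
eef_pos: [0.5086, -0.0739, 0.0808]
tcp_rot: [0.615, 0.789, -0.0, -0.001]
contact_force: [0.0, 0.5, -0.6]
opening: 0.109
finger_force: 44.0
```

Inserted about 13 mm with no contact force. Continuing down.

Request:
carry_out(deltas=[0,0,0.004,0,0,0,0,0,0.008,0,0,0,0,0,0.01,0,0,0,0,0,0.011,0,0,0,0,0,0.011,0,0,0])

```text
time: 8.8
eef_pos: [0.5093, -0.0741, 0.0708]
tcp_rot: [0.615, 0.789, -0.0, -0.0]
contact_force: [0.6, -0.4, -0.2]
opening: 0.109
finger_force: 44.0
```

Request:
carry_out(deltas=[0,0,0,0,0,0,0,0,0,0,0,0,0,0,0,0,0,0,0,0,0,0,0,0,0,0,0,0,0,0], grip=100)

```text
time: 9.43
eef_pos: [0.5093, -0.0741, 0.0709]
tcp_rot: [0.615, 0.789, -0.0, 0.0]
contact_force: [-0.2, -0.9, 0.3]
opening: 1.0
finger_force: 0.0
```

Request:
carry_out(deltas=[0,0,-0.025,0,0,0,0,0,-0.06,0,0,0,0,0,-0.1,0,0,0,0,0,-0.14,0,0,0,0,0,-0.15,0,0,0])

```text
time: 10.05
eef_pos: [0.5108, -0.0746, 0.2242]
tcp_rot: [0.615, 0.789, 0.001, 0.003]
contact_force: [0.5, -0.3, -0.5]
opening: 1.003
finger_force: 0.0
```

Run:
```python
from h import *
np.set_printoptions(precision=4,suppress=True)
for i in range(2):
    im,d,P=snap('wrist','w8.png')
    for n,lo,hi in [('plate',.108,.120),('grip',.126,.136),('tower',.077,.084)]:
        B=P[(P[...,2]>lo)&(P[...,2]<hi)&(P[...,0]>.42)&(P[...,0]<.6)&(P[...,1]>-.15)&(P[...,1]<.1)]
        if len(B)>20: print(n,len(B),np.median(B[:,2]),B.mean(0),cv2.minAreaRect(B[:,:2].astype(np.float32)))
    plan(.4887,.0045,.19,14.1)
im,d,P=snap('side','s3.png')
cv2.imwrite('pics/c3.png',cv2.resize(cv2.cvtColor(im[130:250,250:450],cv2.COLOR_RGB2BGR),(800,480)))
```

```text
plate 853 0.11535052432522264 [ 0.5076 -0.0718  0.1153] ((0.5077111124992371, -0.07311610132455826), (0.0098038325086236, 0.05052295699715614), 14.311867713928223)
grip 876 0.1310958196596066 [0.4888 0.0047 0.131 ] ((0.48871272802352905, 0.004586356692016125), (0.021885748952627182, 0.021035831421613693), 22.22039794921875)
tower 4602 0.0802628964537534 [0.4883 0.0048 0.0803] ((0.4919026494026184, -0.007836960256099701), (0.06056682765483856, 0.0856095477938652), 14.164946556091309)
t 10.1 pos [ 0.5105 -0.0745  0.2238] d [ 0.082  -0.0021  0.0335] rot [0.0042 0.0028 0.    ] F [-0.1 -0.2  0.6] open 1.001
plate 833 0.11537576482388817 [ 0.5074 -0.072   0.1153] ((0.5076463222503662, -0.07294216752052307), (0.009398219175636768, 0.049824513494968414), 13.97402572631836)
grip 876 0.1311393351956503 [0.4888 0.0047 0.1311] ((0.4884706437587738, 0.00464695505797863), (0.02131054922938347, 0.02164716273546219), 53.71717834472656)
tower 4562 0.08028330382282808 [0.4884 0.0049 0.0803] ((0.49196019768714905, -0.00817936286330223), (0.06043632701039314, 0.08528515696525574), 14.19426155090332)
t 10.15 pos [ 0.5097 -0.0742  0.2217] d [ 0.0815 -0.0013  0.0316] rot [ 0.0018  0.0012 -0.0001] F [0.1 0.6 0.5] open 0.999
```

View pics/c3.png

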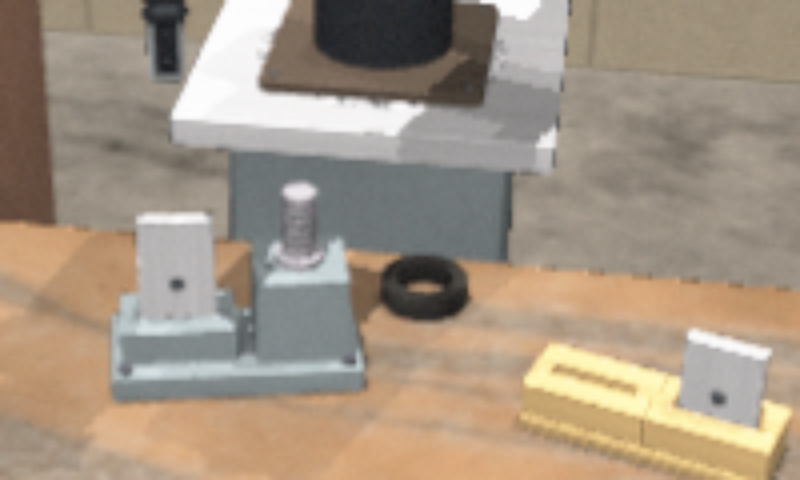

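The plate stands fully down in the slot: top at 0.115, at crop (175,260), upright. The rod is still home at crop (300,220) and the short plate is undisturbed in the rack at crop (725,375). On to the rod.

Request:
carry_out(deltas=[0.03,0,0,0,0,0,0.065,0.0004,0,0,0,0,0.0814,0.0004,0,0,0,0,0.0814,0.0004,0.02,0,0,0,0.0814,0.0004,0.05,0,0,0])

```text
time: 10.82
eef_pos: [0.4901, 0.005, 0.1701]
tcp_rot: [0.615, 0.789, 0.0, 0.001]
contact_force: [-0.3, -0.1, -0.6]
opening: 0.997
finger_force: 0.0
```

Run:
```python
from h import *
np.set_printoptions(precision=4,suppress=True)
for i in range(3):
    plan(.4897,.0049,.092,14.1)
    im,d,P=snap('wrist','w9.png')
    B=P[(abs(P[...,2]-.131)<.005)&(P[...,0]>.46)&(P[...,0]<.52)&(abs(P[...,1])<.03)]
    if len(B)>20: print(len(B),cv2.minEnclosingCircle(B[:,:2].astype(np.float32)))
```

```text
t 10.825 pos [0.4901 0.005  0.1701] d [ 0.0001 -0.0005  0.0781] rot [0.0008 0.0008 0.0006] F [-0.3 -0.1 -0.6] open 0.997
1067 ((0.4888838529586792, 0.004930991679430008), 0.01123935915529728)
t 10.875 pos [0.4868 0.0054 0.1648] d [-0.0014  0.0032  0.0727] rot [-0.0078 -0.0032  0.0001] F [-1.7  0.1 -2.4] open 0.996
1126 ((0.48905637860298157, 0.005140757653862238), 0.011219562031328678)
t 10.925 pos [0.4868 0.0054 0.1661] d [-0.0015  0.0034  0.074 ] rot [-0.0087 -0.0038  0.    ] F [ 0.2  1.1 -0.3] open 0.999
1113 ((0.48869889974594116, 0.0054665012285113335), 0.011116381734609604)
```

Request:
carry_out(deltas=[0,0,0.02,0,0,0,0,0,0.045,0,0,0,0,0,0.065,0,0,0,0,0,0.078,0,0,0,0,0,0.078,0,0,0])

```text
time: 11.6
eef_pos: [0.4896, 0.0049, 0.0925]
tcp_rot: [0.615, 0.788, -0.0, -0.001]
contact_force: [-0.3, -0.7, 0.2]
opening: 1.001
finger_force: 0.0
```

Request:
carry_out(deltas=[0,0,0,0,0,0,0,0,0,0,0,0,0,0,0,0,0,0,0,0,0,0,0,0])

```text
time: 12.1
eef_pos: [0.49, 0.005, 0.0931]
tcp_rot: [0.615, 0.789, 0.0, 0.0]
contact_force: [-1.0, 0.5, 0.5]
opening: 1.002
finger_force: 0.0
```

Run:
```python
from h import *
np.set_printoptions(precision=4,suppress=True)
for i in range(2):
    plan(.4897,.0049,.092,14.1)
    s=ctrl.get_state()
    im,d,P=snap('wrist','w10.png')
    B=P[(abs(P[...,2]-.131)<.005)&(P[...,0]>.46)&(P[...,0]<.52)&(abs(P[...,1])<.03)]
    Q=(B-s['eef_pos'])@R.from_quat(s['tcp_rot']).as_matrix()
    if len(B)>20: print(len(B),np.median(B[:,2]),cv2.minEnclosingCircle(Q[:,:2].astype(np.float32)))
```

```text
t 12.1 pos [0.49   0.005  0.0931] d [ 0.     -0.0003  0.0011] rot [ 0.0005  0.0002 -0.    ] F [-1.   0.5  0.5] open 1.002
2692 0.13109192078604795 ((0.0006099084857851267, -0.0009947236394509673), 0.011607645079493523)
t 12.15 pos [0.4899 0.005  0.093 ] d [ 0.     -0.0002  0.001 ] rot [ 0.0003  0.0002 -0.0001] F [-0.4  0.   0.3] open 1.002
2719 0.13111318808907954 ((0.0005017201183363795, -0.0011402516392990947), 0.011498645879328251)
```

The rod sits on the gripper's centre line to 0.1 mm. Closing.

Request:
carry_out(deltas=[0,0,0,0,0,0,0,0,0,0,0,0,0,0,0,0,0,0,0,0,0,0,0,0,0,0,0,0,0,0], grip=0, grip_force=40)

```text
time: 12.82
eef_pos: [0.49, 0.0049, 0.0929]
tcp_rot: [0.615, 0.789, 0.0, 0.0]
contact_force: [-0.2, -0.4, -0.4]
opening: 0.248
finger_force: 39.2
```

Request:
carry_out(deltas=[0,0,-0.003,0,0,0,0,0,-0.006,0,0,0,0,0,-0.009,0,0,0,0,0,-0.012,0,0,0,0,0,-0.012,0,0,0])

```text
time: 13.45
eef_pos: [0.49, 0.0049, 0.1052]
tcp_rot: [0.615, 0.789, 0.0, 0.0]
contact_force: [-0.7, -0.1, -2.1]
opening: 0.25
finger_force: 39.2
```

Run:
```python
from h import *
np.set_printoptions(precision=4,suppress=True)
plan(.4899,.005,.128,14.1)
print(ctrl.get_state()['wrist_torque'])
im,d,P=snap('wrist','w11.png')
B=P[(abs(P[...,2]-.143)<.008)&(P[...,0]>.46)&(P[...,0]<.52)&(abs(P[...,1])<.03)]
print(len(B),np.median(B[:,2]))
```

```text
t 13.45 pos [0.49   0.0049 0.1052] d [ 0.0001 -0.0001 -0.0228] rot [ 0.0006  0.0003 -0.0001] F [-0.7 -0.1 -2.1] open 0.25
[0.0554 0.0229 0.0258]
5128 0.1432938554602604
```

The rod rose 12.2 mm with the tool and no side load. 22.8 mm to go, to reach the plate top measured at 0.1153 (tower 0.0803).

Request:
carry_out(deltas=[0,0,-0.004,0,0,0,0,0,-0.009,0,0,0,0,0,-0.014,0,0,0,0,0,-0.019,0,0,0,0,0,-0.0228,0,0,0])

```text
time: 14.12
eef_pos: [0.49, 0.005, 0.1281]
tcp_rot: [0.615, 0.789, 0.0, 0.0]
contact_force: [-0.4, 0.5, -1.4]
opening: 0.24
finger_force: 39.2
```

Request:
carry_out(deltas=[0,0,0,0,0,0,0,0,0,0,0,0,0,0,0,0,0,0,0,0,0,0,0,0,0,0,0,0,0,0])

```text
time: 14.75
eef_pos: [0.4898, 0.005, 0.1275]
tcp_rot: [0.615, 0.789, -0.0, -0.0]
contact_force: [0.1, -0.0, -2.0]
opening: 0.242
finger_force: 39.2
```

Run:
```python
from h import *
np.set_printoptions(precision=4,suppress=True)
plan(.4899,.005,.128,14.1)
s=ctrl.get_state();print(s['wrist_torque'],s['finger_force'],s['dq'])
im,d,P=snap('wrist','w12.png')
B=P[(abs(P[...,2]-.166)<.006)&(P[...,0]>.46)&(P[...,0]<.52)&(abs(P[...,1])<.03)]
print('rod top',len(B),np.median(B[:,2]))
im,d,P=snap('side','s4.png')
B=P[(abs(P[...,2]-.1155)<.006)&(P[...,0]>.47)&(P[...,0]<.55)&(P[...,1]>-.12)&(P[...,1]<-.03)];print('plate',len(B),B.mean(0))
cv2.imwrite('pics/c4.png',cv2.resize(cv2.cvtColor(im[130:250,250:450],cv2.COLOR_RGB2BGR),(800,480)))
```

```text
t 14.75 pos [0.4898 0.005  0.1275] d [ 0.      0.0001 -0.0005] rot [-0.0003 -0.0001 -0.0001] F [ 0.1 -0.  -2. ] open 0.242
[-0.0203 -0.0401 -0.0315] 39.182390570640564 [-0.0002 -0.0022 -0.0013 -0.0009  0.0017  0.0015]
rod top 4405 0.16565703410566776
plate 61 [ 0.5132 -0.0732  0.113 ]
```

View pics/c4.png

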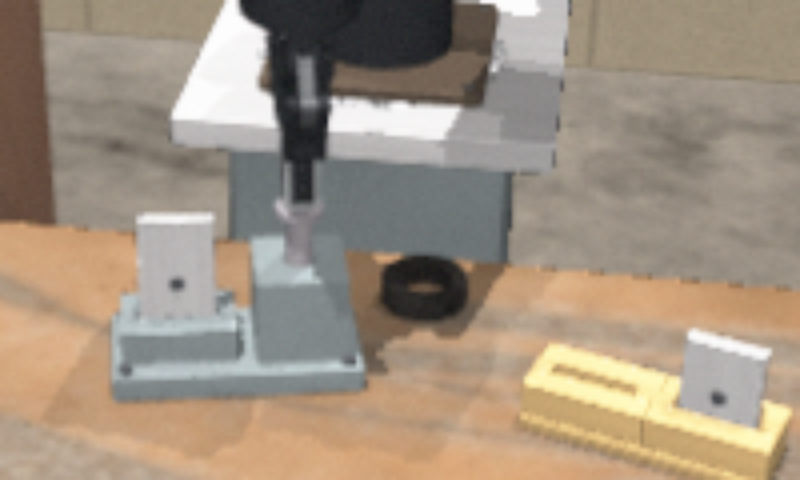

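The rod is raised about 34.6 mm, with its collar at crop (300,205) level with the plate's top edge at (175,215). It is upright and still, and the plate and the short plate are in place.

```bash
python3 -c "
from plant import ctrl
print(ctrl.sign_off())"
```

```text
the job is handed in; nothing more can be done
None
```

The job is handed in (no verdict came back): the taller plate is fully down in the block's slot and let go, and the gripper is steadily holding the rod about 34.6 mm up, with its collar level with the plate's top edge.

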